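# Set out the glass in three sample casting forms

### The job

Set out the glass for three sample castings: lay the broad rectangular slab on the pad of the form with one large pad, the small six-sided nugget on the pad of the smallest form, and the two narrow strips side by side on the two pads of the third form, one strip to a pad (no matter which). Each glass must lie flat, centred on its pad, with slab and strips lined up along their pads so the resin gap is even all round; set each down, do not drop it in. Leave the triangular offcuts where they lie.

Things in the scene. Friction and masses are not known exactly. Their poses are not given: they have to be found in the camera images.
- broad_slab: thick whitish glass slab, a plain rectangle 60 to 64 mm wide (own x), 92 mm long (own y), 22 mm thick, about 0.3 kg. Origin: centre of its underside; starts lying flat on the table, z up. Grip across its width.
- strip_a: narrow straight strip of the same whitish glass, about 25 mm wide (own x), 88 mm long (own y), 13 mm thick, sides a degree or two off parallel to own y. Origin: centre of its underside; starts lying flat on the table, z up. Grip across its width near the middle.
- strip_b: second narrow strip of whitish glass, 20 mm wide (own x), 84 mm long (own y), 14 mm thick. Origin: centre of its underside; starts lying flat on the table, z up. Grip across its width near the middle.
- nugget: small whitish glass nugget, six-sided, about 35 mm across, 14 mm thick; the flanks that face its own +y and -y are parallel, 34 mm apart, the good grip. Origin: centre of its underside; starts lying flat on the table, z up.
- slab_form: casting form fixed to the table: dark ply base, wooden battens 12 mm wide round it, tops 16 mm over the table; outside 160 (own x) by 128 mm (own y), inside 120 by 104 mm, one cork pad 86 mm (own x) by 58 mm (own y) in its middle. Pad tops, where glass lies, are 10 mm over the table. Origin: centre of its underside.
- strip_form: casting form fixed to the table: dark ply base, wooden battens 12 mm wide round it, tops 16 mm over the table; outside 156 (own x) by 150 mm (own y), inside 116 by 126 mm, two narrow cork pads side by side, 82 mm (own x) by 22 mm (own y), centred at own x = 0, y = +30 and -30 mm. Pad tops, where glass lies, are 10 mm over the table. Origin: centre of its underside.
- nugget_form: casting form fixed to the table: dark ply base, wooden battens 12 mm wide round it, tops 16 mm over the table; the smallest, outside 115 (own x) by 99 mm (own y), inside 75 by 75 mm, one cork pad 30 mm square in its middle. Pad tops, where glass lies, are 10 mm over the table. Origin: centre of its underside.
- triangle_a: triangular glass offcut, 56 x 70 mm, 20 mm thick, loose on the table among the other glass; not part of the job, to be left lying. Origin: centre of its underside.
- triangle_b: another triangular glass offcut, 57 x 73 mm, 19 mm thick, loose; to be left lying too. Origin: centre of its underside.

How it is judged:
At the end, for the whole second after the job is handed in: Slab, both strips (one to a pad) and nugget lie flat on the pads of their forms, released and at rest; each centre within 10 mm of its pad's centre along and across the form; long sides of slab and strips within 0.16 rad of the pad's length, either way round (x of broad_slab in the frame of slab_form between -0.01 and 0.01 m and y of broad_slab in the frame of slab_form between -0.01 and 0.01 m and z of broad_slab in the frame of slab_form between 0.007 and 0.0135 m and angle between each of broad_slab, nugget's own z axis and vertical below 0.08 rad and angle between the y axis of broad_slab and the x axis of slab_form, either way round below 0.16 rad and (((x of strip_a in the frame of strip_form between -0.01 and 0.01 m and y of strip_a in the frame of strip_form between 0.02 and 0.04 m and z of strip_a in the frame of strip_form between 0.007 and 0.0135 m and angle between strip_a's own z axis and vertical below 0.08 rad and angle between the y axis of strip_a and the x axis of strip_form, either way round below 0.16 rad) and (x of strip_b in the frame of strip_form between -0.01 and 0.01 m and y of strip_b in the frame of strip_form between -0.04 and -0.02 m and z of strip_b in the frame of strip_form between 0.007 and 0.0135 m and angle between strip_b's own z axis and vertical below 0.08 rad and angle between the y axis of strip_b and the x axis of strip_form, either way round below 0.16 rad)) or ((x of strip_a in the frame of strip_form between -0.01 and 0.01 m and y of strip_a in the frame of strip_form between -0.04 and -0.02 m and z of strip_a in the frame of strip_form between 0.007 and 0.0135 m and angle between strip_a's own z axis and vertical below 0.08 rad and angle between the y axis of strip_a and the x axis of strip_form, either way round below 0.16 rad) and (x of strip_b in the frame of strip_form between -0.01 and 0.01 m and y of strip_b in the frame of strip_form between 0.02 and 0.04 m and z of strip_b in the frame of strip_form between 0.007 and 0.0135 m and angle between strip_b's own z axis and vertical below 0.08 rad and angle between the y axis of strip_b and the x axis of strip_form, either way round below 0.16 rad))) and x of nugget in the frame of nugget_form between -0.01 and 0.01 m and y of nugget in the frame of nugget_form between -0.01 and 0.01 m and z of nugget in the frame of nugget_form between 0.007 and 0.0135 m and linear speed of each of broad_slab, strip_a, strip_b, nugget below 0.02 m/s); the robot touches nothing.
It fails at once if a triangular offcut is moved by more than 15 mm (distance of any of triangle_a, triangle_b from where it was at the start of the episode above 0.015 m).
It fails at once if a glass is dropped or slammed into its form (faster than 0.6 m/s close over it) ((horizontal distance between broad_slab and slab_form below 0.06 m and z of broad_slab in the frame of slab_form below 0.04 m and linear speed of broad_slab above 0.6 m/s) or (horizontal distance between strip_a and strip_form below 0.06 m and z of strip_a in the frame of strip_form below 0.04 m and linear speed of strip_a above 0.6 m/s) or (horizontal distance between strip_b and strip_form below 0.06 m and z of strip_b in the frame of strip_form below 0.04 m and linear speed of strip_b above 0.6 m/s) or (horizontal distance between nugget and nugget_form below 0.06 m and z of nugget in the frame of nugget_form below 0.04 m and linear speed of nugget above 0.6 m/s)).
It also fails if it takes over 90 s, if anything falls off the work surface, if the arm or the gripper's body presses on something with over 40 N, if the wrist force passes 120 N, or if a joint passes its speed limit or range.

### The arm

A 7-joint arm with a two-finger parallel gripper is mounted at the origin on a cart in front of the work surface, level with it; the furniture and walls round the work are solid. World frame = base frame: x ahead of the robot, y to its left, z up, the work surface at z = 0. Lengths are in m, angles in rad, forces in N, time in s.
With the tool pointing down it reaches from about 0.4 to 0.85 m from the base axis. Payload 4.5 kg.
Tool frame: the origin (TCP) lies at the very end of the fingers, on their centre line; the grasp point (between the pads) lies 19 mm behind it (grip_point_offset is the distance from the TCP to the grasp point, in m); z points along the fingers, y is the line along which they close (so a half turn about z gives the same grasp; the last joint's range is limited). The gripper opens to 88 mm and grips with 3 to 60 N. Pads are 18 mm wide; open, the fingers measure 123 mm over their backs; the gripper's body (75 mm by 187 mm) begins 45 mm behind the grasp point.
Start: joints at [-1.11, 0.689, -0.195, 1.565, 0.157, 0.902, -0.215], TCP at [0.259, 0.569, 0.239] pointing down, gripper open.
Joint ranges: [-3.01, 3.01], [-0.46, 2.08], [-1.47, 1.51], [0.13, 2.56], [-1, 4.14], [0.04, 2.09], [-2.66, 2.66]. Speed limits (rad/s): [2.57, 2.57, 3.14, 3.14, 3.14, 3.14, 3.14].

### API

Orientations are given as a unit quaternion [x, y, z, w].
In Python, from plant import get_state, snapshot, camera_params, finish_job, grip_point_offset gives the robot as it stands.
- The arm moves only by the shell command python3 -m handwheel [FORCE], which reads ROWS from standard input. ROWS is one flat JSON list of numbers that holds 1 to 10 rows one after another, with no inner brackets; each row has 7 numbers: the opening from 0.0 (shut) to 1.0 (fully open), then dx, dy, dz in m, then a rotation vector rx, ry, rz in rad; each row is the pose to reach, as a shift and turn from the pose commanded when the command began, along the tool's axes at that moment; what a row does not reach only later rows make up. A row lasts 1/10 s, in which the tool goes at most 0.05 m and 0.15 rad, less where a joint would pass 70% of its speed; a pose out of reach is approached as far as the arm can. The fingers move at their own pace and stop on an object; FORCE is the grip in N (left out, the last holds). Time passes only in rows, so rows that do not move let the fingers close. It prints the time, the measured TCP pose, the force, the opening and the grip force at its end. Input that does not fit is refused with a message, and nothing moves.
- get_state(): the state, without advancing time (a new reading comes with each control period).
- snapshot(name): name is "side" or "top" or "wrist"; returns (picture, depth): 480x640x3 uint8, red, green, blue; 480x640 float32, m along the optical axis (not along the pixel's ray), 0 where there is no reading.
- camera_params(name): a dict with "fx", "fy", "cx", "cy" (pixels), "k1" (the pictures are not rectified: a ray, as slopes to the right and down, at radius r is drawn at 1 + k1 r^2 times it, then the intrinsics apply), "rvec" (rotation vector, rad) and "tvec" (3), from world to camera coordinates, as OpenCV has them. Camera axes: x right, y down, z forward; pixel columns grow to the right and rows downward; lengths in m; the calibration is good to about 2 mm. A picture is of the moment at which its call begins: read the wrist's pose just before it. camera_params takes no time and is no camera call; for the wrist camera it gives the pose at the moment of the call.
- finish_job(): hands the job in; it is judged then, once.
The state is a dict: "clock": time; "q": joint angles; "qd": joint speeds; "joint_torque": joint torques, N m; "tool_pos": TCP position; "eef_rot": TCP orientation; "contact_force": force on the tool from outside, world axes, zero at the start; "moment": the same for the moment, N m; "opening": opening from 0.0 (shut) to 1.0 (fully open); "finger_force": force on a finger pad.
Only numpy, scipy, OpenCV 4.12 (cv2) and the standard library are available. Lean on these libraries where they do the work, as an engineer would, in place of code of your own. Each camera call takes 0.05 s, during which the arm holds its last target. There are 200 camera calls.

## Working session

There is one attempt and no reset: what is moved stays moved. The work goes in short steps, Python scripts to look and compute and a shell command to move; the robot and the scene stay as the last step left them, time stands still between calls to the robot, and variables do not carry over. Pictures are saved under pics/ and viewed, at most 14 in all, crops included, and the job is handed in when it is done.

```bash
ls; mkdir -p pics; python3 - <<'E'
from plant import *
import cv2
s=get_state();print(s)
for n in("top","side"):
    p,d=snapshot(n);cv2.imwrite(f"pics/{n}0.png",p[:,:,::-1]);import numpy as np;np.savez(f"{n}0.npz",p=p,d=d)
    print(camera_params(n))
print(grip_point_offset)
E
```

```text
pics
{'clock': 0.0, 'q': array([-1.11021629,  0.68999397, -0.19448103,  1.56631283,  0.15729998,
        0.90245801, -0.21509673]), 'qd': array([-1.73311189e-03, -9.24217228e-04,  6.65286621e-04, -1.49057646e-03,
       -4.16273164e-04, -2.56625007e-05, -9.59127543e-04]), 'joint_torque': array([-6.33138939e-05, -5.27564156e+01, -1.26669656e+00, -1.53433889e+01,
       -5.26343216e-02,  6.51455615e-03,  1.87068486e-04]), 'tool_pos': array([0.25852156, 0.5683617 , 0.23791125]), 'eef_rot': array([ 2.11745622e-01,  9.77324407e-01, -8.83712913e-04, -1.18726009e-04]), 'contact_force': array([-0.97057602, -0.78652593, -0.8231733 ]), 'moment': array([-0.01126071, -0.01078532, -0.04726415]), 'finger_force': 0.0, 'opening': 0.9964885679387072}
{'fx': 611.7295166947803, 'fy': 611.7295166947803, 'cx': 327.43727273288243, 'cy': 239.27324861736415, 'k1': 0.04429469663118332, 'rvec': array([ 2.14360572, -2.16979711,  0.19007491]), 'tvec': array([-0.11799871,  0.4840338 ,  1.16535961])}
{'fx': 592.716745133379, 'fy': 592.716745133379, 'cx': 321.5635227475782, 'cy': 233.65588026245757, 'k1': -0.03369185221168033, 'rvec': array([ 0.06558796, -2.81712885,  1.36580007]), 'tvec': array([0.48600561, 0.09818982, 1.16445762])}
0.0187
```

View pics/top0.png

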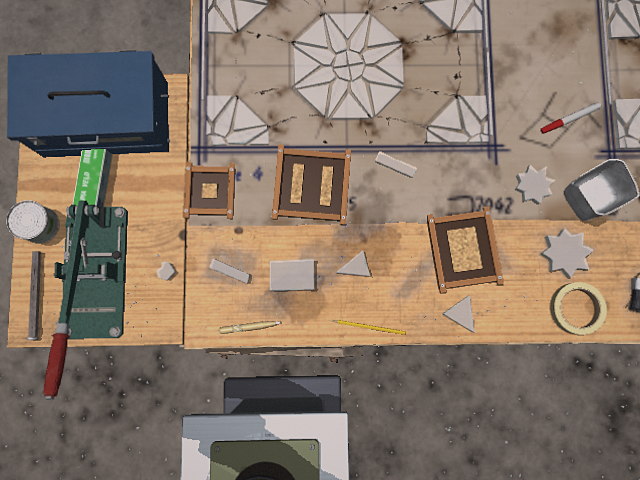

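View pics/side0.png

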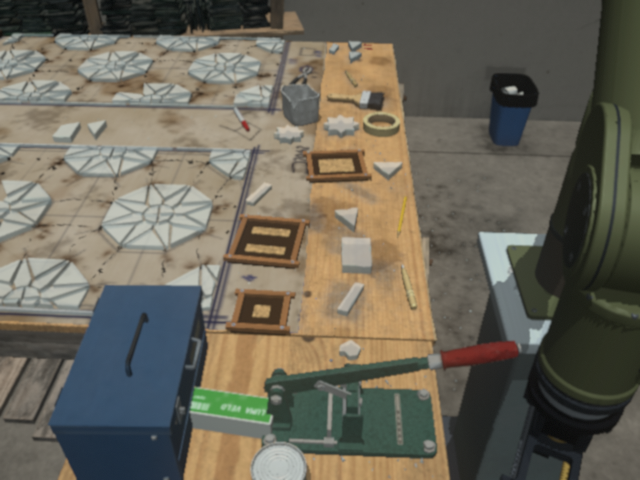

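```bash
cat > h.py <<'E'
import numpy as np,cv2
from plant import *
from scipy.spatial.transform import Rotation as R
def KD(c): return np.array([[c['fx'],0,c['cx']],[0,c['fy'],c['cy']],[0,0,1]]),np.array([c['k1'],0,0,0,0.])
def ray(c,px,z):
    K,D=KD(c);n=cv2.undistortPoints(np.float64(px).reshape(-1,1,2),K,D).reshape(-1,2)
    Rm=cv2.Rodrigues(c['rvec'])[0];o=-Rm.T@c['tvec'];d=np.c_[n,np.ones(len(n))]@Rm
    return (o+d*((z-o[2])/d[:,2])[:,None])[:,:2]
def proj(c,P): 
    K,D=KD(c);return cv2.projectPoints(np.float64(P).reshape(-1,1,3),c['rvec'],c['tvec'],K,D)[0].reshape(-1,2)
def blob(mask,seed,r=60):
    m=np.uint8(mask)*255;m=cv2.morphologyEx(m,cv2.MORPH_OPEN,np.ones((3,3)))
    n,l,s,ce=cv2.connectedComponentsWithStats(m,connectivity=4)
    ds=[9e9]+[np.hypot(*(ce[i]-seed))+(1e4 if s[i,4]<40 else 0) for i in range(1,n)]
    k=np.argmin(ds);return max(cv2.findContours(np.uint8(l==k),0,cv2.CHAIN_APPROX_NONE)[0],key=cv2.contourArea).reshape(-1,2)
def rect(w):
    """min area rect in world mm -> centre(m), long, short, angle of long side (rad, from x)"""
    (cx,cy),(a,b),t=cv2.minAreaRect(np.float32(w*1000));t=np.radians(t)
    if b>a:a,b,t=b,a,t+np.pi/2
    return np.array([cx,cy])/1000,a,b,(t+np.pi/2)%np.pi-np.pi/2
E
python3 - <<'E'
from h import *
z=np.load('top0.npz');p=z['p'];c=camera_params('top')
print('tcp px',proj(c,[.2585,.568,.238]), 'base',proj(c,[0,0,0]))
hsv=cv2.cvtColor(p,cv2.COLOR_RGB2HSV)
for u,v in[(166,270),(230,270),(293,275),(396,164),(354,264),(460,313),(200,300),(370,170),(396,185),(465,250),(440,230),(437,260),(209,190),(297,180)]: print((u,v),hsv[v,u],z['d'][v,u])
vis=cv2.resize(p[130:350,140:520],None,fx=2.1,fy=2.1,interpolation=cv2.INTER_CUBIC);cv2.imwrite('pics/crop0.png',vis[:,:,::-1])
E
```

```text
tcp px [[-122.24206325  370.17399006]] base [[264.99502785 495.41297223]]
(166, 270) [ 10  29 185] 1.2068505
(230, 270) [  5  16 179] 1.2120525
(293, 275) [  4  20 177] 1.2046118
(396, 164) [ 10  25 182] 1.2538389
(354, 264) [  9  24 180] 1.2194704
(460, 313) [  8  27 182] 1.2111429
(200, 300) [ 14 118 208] 1.219072
(370, 170) [ 14  58 149] 1.2650768
(396, 185) [ 15  52 171] 1.2592014
(465, 250) [ 16 111 212] 1.2360946
(440, 230) [10 91 76] 1.2431489
(437, 260) [ 14 139 162] 1.2271391
(209, 190) [ 15 109 199] 0.0
(297, 180) [ 16 112 180] 1.2484932
```

View pics/crop0.png

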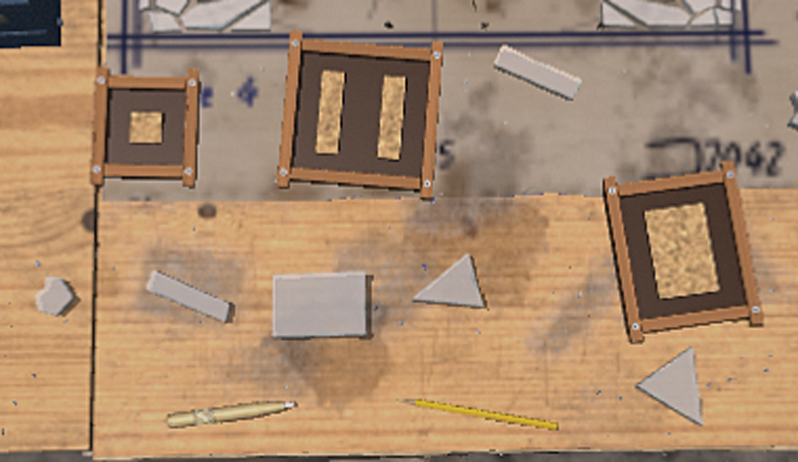

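The crop shows nugget (56,297), strip (190,296), slab (322,305), strip (537,73), triangles (460,285) and (680,388), and forms with pads at (146,127), (330,112)/(392,118) and (682,250).

```bash
cat > meas.py <<'E'
from h import *
def glassmask(p):
    h=cv2.cvtColor(p,cv2.COLOR_RGB2HSV);return (h[:,:,1]<42)&(h[:,:,2]>150)
def report(p,c):
    g=glassmask(p);h=cv2.cvtColor(p,cv2.COLOR_RGB2HSV)
    for n,s,z in[('nugget',(166,270),.014),('stripL',(230,270),.0135),('slab',(293,275),.022),('stripR',(396,164),.0135),('triA',(354,264),.02),('triB',(460,313),.02)]:
        k=blob(g,s);w=ray(c,k,z);r=rect(w);print(n,np.round(r[0],4),np.round(r[1:3],1),round(r[3],3))
        if n in('nugget','triA','triB'):
            a=cv2.approxPolyDP(k.reshape(-1,1,2),2.0,True).reshape(-1,2);print('   ',np.round(ray(c,a,z),4).tolist())
            m=cv2.moments(np.float32(w*1000).reshape(-1,1,2));print('   cen',m['m10']/m['m00'],m['m01']/m['m00'])
    for n,s,z in[('padN',(209,190),.01),('padS1',(297,183),.01),('padS2',(327,186),.01),('padB',(465,250),.01)]:
        m=h[:,:,2]>120;k=blob(m,s);r=rect(ray(c,k,z));print(n,np.round(r[0],4),np.round(r[1:3],1),round(r[3],3))
if __name__=='__main__':
    z=np.load('top0.npz');report(z['p'],camera_params('top'))
E
python3 meas.py
```

```text
nugget [0.4264 0.1953] [33.8 28.4] -0.437
    [[0.4441, 0.2027], [0.4145, 0.2097], [0.4103, 0.1941], [0.4279, 0.1809], [0.4439, 0.193]]
   cen 426.5238237363895 196.34095239667255
stripL [0.4253 0.071 ] [79.8 18.6] 1.154
slab [ 0.4162 -0.0526] [85.  59.2] -1.571
stripR [ 0.641  -0.2673] [84.7 21.5] 1.135
triA [ 0.4381 -0.1782] [60.3 45. ] 1.46
    [[0.4588, -0.1949], [0.4274, -0.1485], [0.4194, -0.1464], [0.4128, -0.2057]]
   cen 431.45226271363657 -180.3096479636829
triB [ 0.3346 -0.3806] [62.9 50.4] 0.06
    [[0.3672, -0.3984], [0.3343, -0.3554], [0.3046, -0.407], [0.3592, -0.4039]]
   cen 335.779575276338 -386.9417443781026
padN [0.5899 0.1143] [30.2 29. ] 1.565
padS1 [ 0.6038 -0.0638] [82.1 21.5] -0.092
padS2 [ 0.5981 -0.1233] [82.3 21.4] -0.09
padB [ 0.4643 -0.4001] [85.7 58.7] 0.128
```

```bash
cat >> h.py <<'E'
def wpts(c,d):
    K,D=KD(c);v,u=np.nonzero(d>0);n=cv2.undistortPoints(np.float64(np.c_[u,v]).reshape(-1,1,2),K,D).reshape(-1,2)
    Rm=cv2.Rodrigues(c['rvec'])[0];P=(np.c_[n,np.ones(len(n))]*d[v,u][:,None]-c['tvec'])@Rm;return u,v,P
def go(x,y,z,a):
    """shift/turn in tool axes to TCP (x,y,z), pointing down, closing line at world angle a"""
    s=get_state();T=R.from_quat(s['eef_rot']);dp=T.inv().apply(np.array([x,y,z])-s['tool_pos'])
    b=[]
    for k in(0,np.pi):
        Y=np.array([np.cos(a+k),np.sin(a+k),0]);Z=np.array([0,0,-1.]);G=R.from_matrix(np.c_[np.cross(Y,Z),Y,Z])
        b.append((T.inv()*G).as_rotvec())
    print('d',np.round(dp,4),'rot',*[np.round(i,3) for i in b],'q7',round(s['q'][6],2),'tcp',np.round(s['tool_pos'],4),'ang',round(np.arctan2(*T.apply([0,1,0])[1::-1]),3),'op',round(s['opening'],3),'t',round(s['clock'],2))
E
python3 - <<'E'
from h import *
z=np.load('top0.npz');c=camera_params('top');u,v,P=wpts(c,z['d'])
for n,b in dict(press=(55,205,130,400),box=(5,50,170,150),tin=(5,200,55,245),green=(70,150,105,205),slab=(275,265,310,285)).items():
    m=(u>b[0])&(u<b[2])&(v>b[1])&(v<b[3]);Q=P[m];Q=Q[Q[:,2]>-.05];print(n,'zmax',np.percentile(Q[:,2],[50,99,100]).round(3),'x',np.percentile(Q[Q[:,2]>.02][:,0],[1,99]).round(3),'y',np.percentile(Q[Q[:,2]>.02][:,1],[1,99]).round(3)) if (Q[:,2]>.02).any() else print(n,Q[:,2].max())
print(camera_params('wrist'),get_state()['tool_pos'])
go(.40,.14,.24,0)
E
```

```text
press zmax [0.013 0.177 0.189] x [0.23  0.546] y [0.283 0.385]
box zmax [0.142 0.164 0.169] x [0.657 0.818] y [0.196 0.451]
tin zmax [0.052 0.059 0.062] x [0.487 0.559] y [0.411 0.485]
green zmax [0.04  0.094 0.098] x [0.548 0.665] y [0.315 0.372]
slab zmax [0.021 0.026 0.027] x [0.396 0.432] y [-0.087 -0.022]
{'fx': 424.1508768982153, 'fy': 424.1508768982153, 'cx': 315.1090312429132, 'cy': 238.87014238032154, 'k1': -0.07424261677927303, 'rvec': array([-2.40435543, -1.54631476, -0.25017114]), 'tvec': array([-0.62299312, -0.04311421,  0.39188401])} [0.25853113 0.56839665 0.23798122]
d [-0.3061 -0.3314 -0.0014] rot [-1.000e-03  1.000e-03  1.144e+00] [-1.000e-03 -2.000e-03 -1.998e+00] q7 -0.22 tcp [0.2585 0.5684 0.238 ] ang 1.144 op 0.999 t 0.1
```

```bash
echo '[1,0,0,-0.06,0,0,0,1,0,0,-0.06,0,0,0,1,-0.306,-0.331,-0.06,0,0,1.144,1,-0.306,-0.331,-0.06,0,0,1.144,1,-0.306,-0.331,-0.06,0,0,1.144,1,-0.306,-0.331,-0.06,0,0,1.144,1,-0.306,-0.331,-0.06,0,0,1.144,1,-0.306,-0.331,-0.06,0,0,1.144,1,-0.306,-0.331,-0.06,0,0,1.144,1,-0.306,-0.331,-0.06,0,0,1.144]' | python3 -m handwheel; python3 - <<'E'
from h import *
go(.36,.12,.3,0)
E
```

```text
clock: 1.1
tool_pos: [0.3845, 0.1873, 0.2988]
eef_rot: [0.709, 0.705, 0.0, 0.0]
contact_force: [1.1, 0.7, -0.2]
opening: 0.998
finger_force: 0.0
d [-0.0674 -0.0242 -0.0012] rot [ 0.001 -0.    -0.005] [-0.000e+00 -1.000e-03  3.137e+00] q7 -0.5 tcp [0.3845 0.1873 0.2988] ang -0.005 op 0.998 t 1.1
```

```bash
echo '[1,-0.06,-0.01,0,0,0,0,1,-0.06,-0.01,0,0,0,0,1,-0.06,-0.01,0,0,0,0,1,-0.06,-0.01,0,0,0,0]' | python3 -m handwheel; python3 - <<'E'
from h import *
c=camera_params('wrist');p,d=snapshot('wrist');cv2.imwrite('pics/w1.png',p[:,:,::-1]);np.savez('w1.npz',p=p,d=d,**{k:c[k] for k in c})
E
```

```text
clock: 1.5
tool_pos: [0.3747, 0.1307, 0.2988]
eef_rot: [0.707, 0.708, 0.001, -0.0]
contact_force: [0.4, -0.1, 0.6]
opening: 0.998
finger_force: 0.0
```

View pics/w1.png

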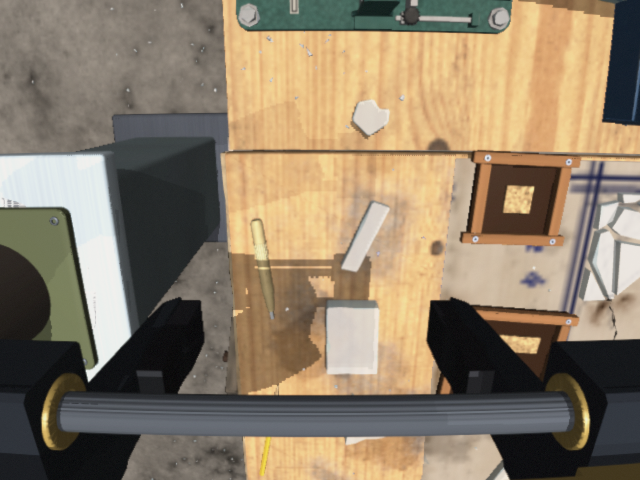

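The wrist view shows the nugget at (370,117), a strip at (366,236), the slab at (352,337) and the nugget pad at (520,199).

```bash
python3 - <<'E'
from h import *
from meas import glassmask
z=np.load('w1.npz');c={k:z[k] for k in z};p=z['p']
h=cv2.cvtColor(p,cv2.COLOR_RGB2HSV);g=(h[:,:,1]<45)&(h[:,:,2]>140)
print(h[117,345:395,1:].tolist());print(h[95:140,370,2].tolist())
for n,s,zz in[('nugget',(370,117),.014),('strip',(366,236),.014),('slab',(352,337),.022)]:
    k=blob(g,s);w=ray(c,k,zz);r=rect(w);print(n,np.round(r[0],4),np.round(r[1:3],1),round(r[3],3))
    if n=='nugget':
        a=cv2.approxPolyDP(k.reshape(-1,1,2),2.0,True).reshape(-1,2);W=ray(c,a,zz)*1000
        for i in range(len(W)): e=W[(i+1)%len(W)]-W[i];print(a[i],W[i].round(1),'edge',np.hypot(*e).round(1),np.arctan2(e[1],e[0]).round(3))
        m=cv2.moments(np.float32(w*1000).reshape(-1,1,2));print(m['m10']/m['m00'],m['m01']/m['m00'])
k=blob((h[:,:,2]>120),(520,199));print('padN',rect(ray(c,k,.01)))
cv2.imwrite('pics/nug.png',cv2.resize(p[85:150,335:405],None,fx=8,fy=8,interpolation=cv2.INTER_CUBIC)[:,:,::-1])
E
```

```text
[[109, 236], [107, 235], [105, 236], [103, 236], [103, 237], [102, 235], [98, 204], [52, 152], [9, 177], [18, 213], [23, 222], [24, 223], [25, 222], [24, 221], [25, 222], [25, 221], [24, 222], [24, 222], [24, 221], [23, 221], [24, 222], [23, 222], [23, 222], [23, 222], [24, 223], [23, 223], [23, 222], [23, 222], [24, 222], [23, 221], [24, 221], [24, 220], [24, 221], [24, 220], [25, 221], [23, 221], [24, 221], [24, 222], [25, 223], [25, 223], [24, 222], [24, 227], [22, 237], [20, 229], [90, 230], [104, 231], [102, 232], [101, 234], [102, 232], [104, 230]]
[241, 241, 241, 236, 226, 234, 233, 225, 224, 223, 224, 224, 224, 224, 223, 223, 223, 223, 223, 223, 223, 223, 223, 222, 222, 222, 222, 221, 221, 222, 222, 221, 222, 222, 223, 223, 223, 222, 219, 195, 194, 206, 224, 225, 225]
nugget [0.4285 0.1969] [34.  30.6] -0.711
[367 100] [425.  211.4] edge 10.4 -2.765
[357 104] [415.3 207.6] edge 16.6 -1.784
[353 121] [411.8 191.4] edge 19.0 -0.721
[367 134] [426.1 178.8] edge 4.0 0.005
[371 134] [430.1 178.8] edge 19.4 0.651
[387 122] [445.5 190.6] edge 11.5 1.532
[388 110] [446.  202.1] edge 9.0 3.043
[379 109] [437.1 203. ] edge 10.5 2.204
[373 100] [430.9 211.5] edge 5.9 -3.135
428.3982435467506 195.54374225928564
strip [0.4269 0.07  ] [83.8 20.4] 1.15
slab [ 0.4168 -0.0526] [89.2 60. ] -1.549
padN (array([0.59149414, 0.11219591]), 30.677846908569336, 30.15285301208496, np.float64(-0.04482180009436032))
```

View pics/nug.png

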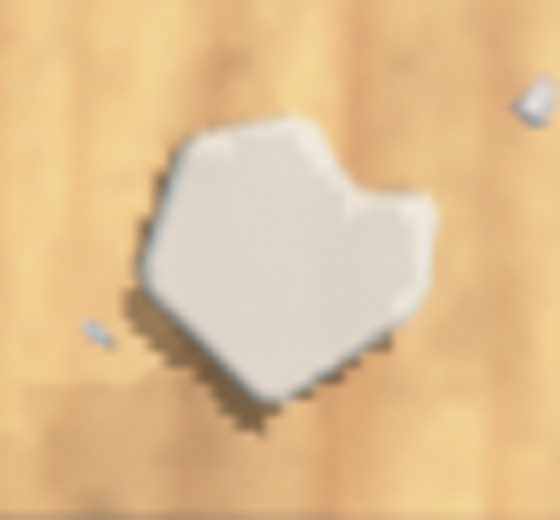

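The nugget's parallel flanks are the left and right edges (faces toward ∓x, turned about −0.2 rad). I grip there first.

```bash
python3 - <<'E'
from h import *
go(.4287,.197,.006,-.2)
E
```

```text
d [0.0653 0.054  0.2929] rot [ 0.001 -0.001  0.203] [ 2.000e-03  1.000e-03 -2.939e+00] q7 -0.38 tcp [0.3747 0.1312 0.2988] ang 0.003 op 0.998 t 1.55
```

```bash
echo '[1,0.065,0.054,0.1,0,0,0.2,1,0.065,0.054,0.1,0,0,0.2,1,0.065,0.054,0.1,0,0,0.2,1,0.065,0.054,0.2,0,0,0.2,1,0.065,0.054,0.2,0,0,0.2,1,0.065,0.054,0.24,0,0,0.2,1,0.065,0.054,0.27,0,0,0.2,1,0.065,0.054,0.28,0,0,0.2,1,0.065,0.054,0.28,0,0,0.2]' | python3 -m handwheel; python3 - <<'E'
from h import *
go(.4287,.197,.006,-.2)
E
```

```text
clock: 2.45
tool_pos: [0.4276, 0.1955, 0.0175]
eef_rot: [0.774, 0.634, -0.001, -0.001]
contact_force: [-0.8, -0.7, 0.6]
opening: 0.996
finger_force: 0.0
d [0.0017 0.0008 0.0115] rot [-0.002  0.     0.002] [-0.00e+00 -3.00e-03 -3.14e+00] q7 -0.53 tcp [0.4276 0.1955 0.0175] ang -0.198 op 0.996 t 2.45
```

```bash
echo '[1,0.0015,0.001,0.0115,0,0,0,1,0.0015,0.001,0.0115,0,0,0,0,0.0015,0.001,0.0115,0,0,0,0,0.0015,0.001,0.0115,0,0,0,0,0.0015,0.001,0.0115,0,0,0,0,0.0015,0.001,0.0115,0,0,0,0,0.0015,0.001,0.0115,0,0,0,0,0.0015,0.001,0.0115,0,0,0,0,0.0015,0.001,0.0115,0,0,0]' | python3 -m handwheel 20;  echo '[0,0,0,0,0,0,0,0,0,0,-0.02,0,0,0,0,0,0,-0.06,0,0,0,0,0,0,-0.1,0,0,0,0,0,0,-0.1,0,0,0]' | python3 -m handwheel; python3 - <<'E'
from h import *
go(.5915,.113,.05,-.045)
c=camera_params('wrist');p,d=snapshot('wrist');cv2.imwrite('pics/w2.png',p[:,:,::-1])
E
```

```text
clock: 3.35
tool_pos: [0.4296, 0.1954, 0.0072]
eef_rot: [0.774, 0.633, 0.0, -0.0]
contact_force: [0.7, -1.2, 0.4]
opening: 0.387
finger_force: 20.4
clock: 3.85
tool_pos: [0.4316, 0.1962, 0.1109]
eef_rot: [0.774, 0.633, 0.003, 0.001]
contact_force: [-0.0, 0.4, -0.5]
opening: 0.383
finger_force: 20.0
d [-0.05    0.1729  0.0617] rot [ 0.006 -0.004 -0.155] [-0.005 -0.009  2.986] q7 -0.3 tcp [0.4316 0.1962 0.1109] ang -0.2 op 0.383 t 3.85
```

View pics/w2.png

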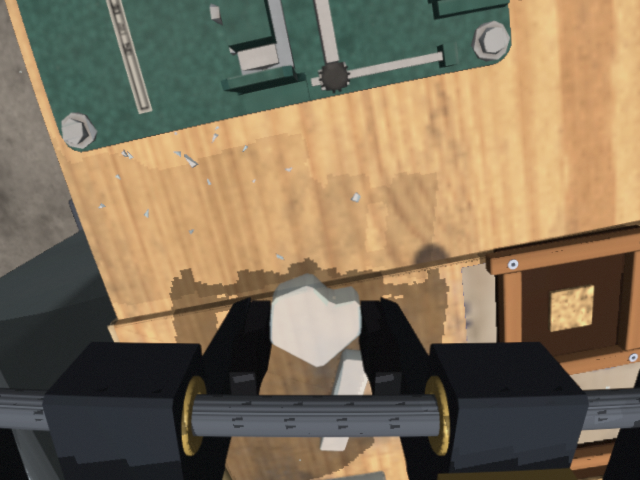

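The nugget (315,320) is held level between the fingers. Now I carry it over its form.

```bash
echo '[0,-0.05,0.172,0,0,0,-0.155,0,-0.05,0.172,0,0,0,-0.155,0,-0.05,0.172,0,0,0,-0.155,0,-0.05,0.172,0,0,0,-0.155,0,-0.05,0.172,0.03,0,0,-0.155,0,-0.05,0.172,0.06,0,0,-0.155,0,-0.05,0.172,0.06,0,0,-0.155,0,-0.05,0.172,0.06,0,0,-0.155]' | python3 -m handwheel; python3 - <<'E'
from h import *
go(.591,.113,.018,-.045)
c=camera_params('wrist');p,d=snapshot('wrist');cv2.imwrite('pics/w3.png',p[:,:,::-1])
E
```

```text
clock: 4.7
tool_pos: [0.5871, 0.1122, 0.0461]
eef_rot: [0.723, 0.691, -0.001, -0.001]
contact_force: [0.1, -0.1, -0.2]
opening: 0.384
finger_force: 20.0
d [0.001  0.0039 0.0281] rot [-0.003  0.    -0.   ] [1.000e-03 5.000e-03 3.142e+00] q7 -0.07 tcp [0.5871 0.1122 0.0461] ang -0.045 op 0.384 t 4.7
```

View pics/w3.png

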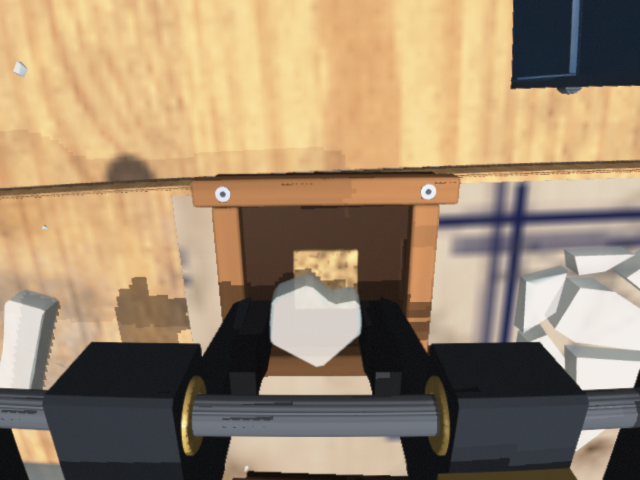

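The pad (326,270) lies 10 px right of the nugget (316), which matches the 4 mm still to go. Lowering and releasing.

```bash
echo '[0,0.001,0.004,0.012,0,0,0,0,0.001,0.004,0.022,0,0,0,0,0.001,0.004,0.028,0,0,0,0,0.001,0.004,0.029,0,0,0,0,0.001,0.004,0.029,0,0,0]' | python3 -m handwheel; echo '[0.5,0,0,0,0,0,0,0.5,0,0,0,0,0,0,0.5,0,0,0,0,0,0,0.5,0,0,-0.03,0,0,0,0.5,0,0,-0.08,0,0,0,0.5,0,0,-0.1,0,0,0,1,0,0,-0.1,0,0,0]' | python3 -m handwheel; python3 - <<'E'
from h import *
go(.4265,.0705,.09,-.42)
c=camera_params('wrist');p,d=snapshot('wrist');cv2.imwrite('pics/w4.png',p[:,:,::-1])
h=cv2.cvtColor(p,cv2.COLOR_RGB2HSV);g=(h[:,:,1]<45)&(h[:,:,2]>140)
k=blob(g,(318,320));print(rect(ray(c,k,.024)),k.mean(0))
E
```

```text
clock: 5.25
tool_pos: [0.5921, 0.1131, 0.018]
eef_rot: [0.723, 0.691, -0.0, -0.0]
contact_force: [-0.2, -0.5, 0.8]
opening: 0.387
finger_force: 20.0
clock: 5.95
tool_pos: [0.5947, 0.1134, 0.1218]
eef_rot: [0.723, 0.691, 0.003, 0.002]
contact_force: [0.9, 0.4, -0.3]
opening: 0.567
finger_force: 0.0
d [-0.0505 -0.1663  0.0306] rot [ 0.007 -0.003  0.375] [ 0.004  0.009 -2.767] q7 -0.08 tcp [0.5947 0.1134 0.1218] ang -0.045 op 0.567 t 5.95
(array([0.61742224, 0.06323511]), 14.150135040283203, 4.889756679534912, np.float64(-0.13294753161979145)) [352.82352941 311.98039216]
```

View pics/w4.png

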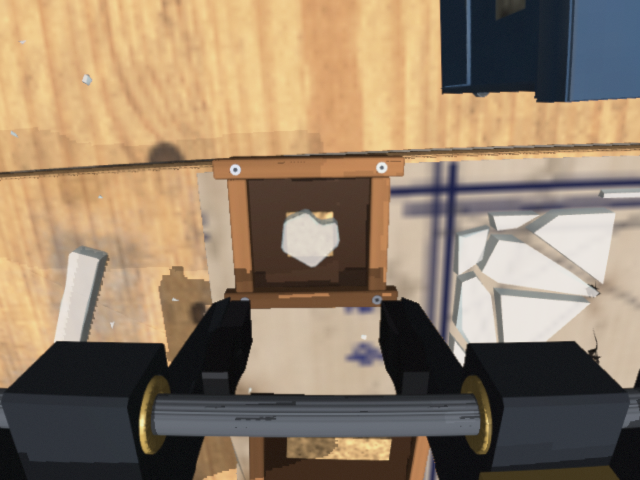

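The nugget (311,238) sits in the middle of its form (309,236). Next is the strip at (0.4265, 0.0705).

```bash
echo '[1,-0.05,-0.166,0,0,0,0.375,1,-0.05,-0.166,0,0,0,0.375,1,-0.05,-0.166,0,0,0,0.375,1,-0.05,-0.166,0.03,0,0,0.375,1,-0.05,-0.166,0.07,0,0,0.375,1,-0.05,-0.166,0.09,0,0,0.375,1,-0.05,-0.166,0.1,0,0,0.375,1,-0.05,-0.166,0.1,0,0,0.375]' | python3 -m handwheel; python3 - <<'E'
from h import *
go(.4265,.0705,.006,-.42)
E
```

```text
clock: 6.8
tool_pos: [0.4332, 0.0721, 0.0242]
eef_rot: [0.839, 0.545, -0.01, -0.004]
contact_force: [-0.9, -0.3, -0.2]
opening: 1.0
finger_force: 0.0
d [-0.0039 -0.0051  0.0183] rot [-0.019  0.013  0.001] [-0.02  -0.029 -3.14 ] q7 0.31 tcp [0.4332 0.0721 0.0242] ang -0.419 op 1.0 t 6.8
```

```bash
echo '[1,0,0,0.01,0,0,0,1,0,0,0.01,0,0,0,1,0,0,0.01,0,0,0]' | python3 -m handwheel; python3 - <<'E'
from h import *
go(.4265,.0705,.006,-.42)
E
```

```text
clock: 7.1
tool_pos: [0.4366, 0.0727, 0.0188]
eef_rot: [0.839, 0.544, -0.011, -0.005]
contact_force: [0.3, -0.2, 0.1]
opening: 1.001
finger_force: 0.0
d [-0.006  -0.0081  0.013 ] rot [-0.02   0.013 -0.001] [0.021 0.031 3.14 ] q7 0.31 tcp [0.4366 0.0727 0.0188] ang -0.421 op 1.001 t 7.1
```

```bash
python3 -c "
from plant import *
import numpy as np
s=get_state();print(s['q'].round(3),s['qd'].round(3),s['contact_force'])"
```

```text
[-0.293  0.919  0.043  2.223 -1.     0.043  0.312] [ 0.001 -0.009 -0.001  0.004  0.002  0.     0.005] [ 0.33578785 -0.17934402  0.14117002]
```

Joints 5 and 6 are at their limits here. I'll rise and try the half-turned grasp, which should bring joint 5 back inside its range.

```bash
echo '[1,0,0,-0.05,0,0,0,1,0,0,-0.1,0,0,0,1,0,0,-0.15,0,0,0,1,0,0,-0.15,0,0,-0.5,1,0,0,-0.15,0,0,-0.5,1,0,0,-0.15,0,0,-0.5,1,0,0,-0.15,0,0,-1,1,0,0,-0.15,0,0,-1,1,0,0,-0.15,0,0,-1,1,0,0,-0.15,0,0,-1]' | python3 -m handwheel;A='from h import *
go(.4265,.0705,.006,-.42)
s=get_state();print(s["q"].round(3),s["eef_rot"].round(3))'; echo "$A">st.py; python3 st.py;  echo '[1,0,0,0,0,0,-0.5,1,0,0,0,0,0,-0.5,1,0,0,0,0,0,-0.5,1,0,0,0,0,0,-0.5,1,0,0,0,0,0,-1,1,0,0,0,0,0,-1,1,0,0,0,0,0,-1,1,0,0,0,0,0,-1]' | python3 -m handwheel ; python3 st.py
```

```text
clock: 8.1
tool_pos: [0.4398, 0.0734, 0.1691]
eef_rot: [0.473, 0.881, -0.007, -0.009]
contact_force: [0.8, 0.7, -0.2]
opening: 1.004
finger_force: 0.0
d [ 0.0033 -0.0093  0.1634] rot [-2.400e-02  1.000e-03  1.004e+00] [-1.000e-03 -2.800e-02 -2.137e+00] q7 0.78 tcp [0.4398 0.0734 0.1691] ang 0.584 op 1.004 t 8.1
[-0.466  0.624  0.318  2.154 -0.438  0.449  0.783] [ 0.473  0.881 -0.007 -0.009]
clock: 8.9
tool_pos: [0.4398, 0.0732, 0.1691]
eef_rot: [-0.006, 1.0, -0.002, -0.012]
contact_force: [-0.7, 0.6, -0.0]
opening: 1.0
finger_force: 0.0
d [ 0.0095 -0.0021  0.1634] rot [-0.025 -0.012  2.003] [ 0.01  -0.022 -1.138] q7 1.39 tcp [0.4398 0.0732 0.1691] ang 1.583 op 1.0 t 8.9
[-0.297  0.599  0.048  2.146 -0.072  0.421  1.393] [-0.006  1.    -0.002 -0.012]
```

```bash
echo '[1,0.0095,-0.002,0,0.01,-0.022,-1.138,1,0.0095,-0.002,0,0.01,-0.022,-1.138,1,0.0095,-0.002,0,0.01,-0.022,-1.138,1,0.0095,-0.002,0,0.01,-0.022,-1.138,1,0.0095,-0.002,0,0.01,-0.022,-1.138,1,0.0095,-0.002,0,0.01,-0.022,-1.138,1,0.0095,-0.002,0,0.01,-0.022,-1.138,1,0.0095,-0.002,0,0.01,-0.022,-1.138,1,0.0095,-0.002,0,0.01,-0.022,-1.138]' | python3 -m handwheel; python3 st.py;  echo '[1,0,0,0.03,0,0,0,1,0,0,0.06,0,0,0,1,0,0,0.08,0,0,0,1,0,0,0.1,0,0,0,1,0,0,0.12,0,0,0,1,0,0,0.13,0,0,0,1,0,0,0.13,0,0,0]' | python3 -m handwheel; python3 st.py
```

```text
clock: 9.8
tool_pos: [0.4303, 0.0709, 0.1692]
eef_rot: [-0.542, 0.84, 0.0, -0.0]
contact_force: [-0.0, 0.1, 0.1]
opening: 1.001
finger_force: 0.0
d [0.0019 0.0032 0.1632] rot [-1.000e-03 -1.000e-03  3.137e+00] [ 0.001 -0.001 -0.004] q7 2.08 tcp [0.4303 0.0709 0.1692] ang 2.717 op 1.001 t 9.8
[-0.109  0.588 -0.247  2.184  0.35   0.407  2.078] [-0.542  0.84   0.    -0.   ]
clock: 10.5
tool_pos: [0.4318, 0.0713, 0.0399]
eef_rot: [-0.541, 0.841, 0.0, -0.002]
contact_force: [0.1, -0.5, 0.4]
opening: 0.999
finger_force: 0.0
d [0.0028 0.0044 0.0339] rot [-0.006 -0.005  3.135] [ 0.003 -0.004 -0.006] q7 1.52 tcp [0.4318 0.0713 0.0399] ang 2.715 op 0.999 t 10.5
[-0.242  0.867 -0.044  2.253  0.926  0.043  1.518] [-0.541  0.841  0.    -0.002]
```

```bash
echo '[1,0.003,0.004,0.008,0,0,0,1,0.003,0.004,0.016,0,0,0,1,0.003,0.004,0.016,0,0,0,1,0.003,0.004,0.024,0,0,0,1,0.003,0.004,0.024,0,0,0]' | python3 -m handwheel; python3 st.py
```

```text
clock: 11.0
tool_pos: [0.4267, 0.0699, 0.0161]
eef_rot: [-0.542, 0.841, 0.001, -0.002]
contact_force: [-0.6, -0.6, 0.9]
opening: 1.0
finger_force: 0.0
d [-0.0005  0.0004  0.0101] rot [-0.004 -0.006  3.135] [ 0.004 -0.002 -0.006] q7 0.73 tcp [0.4267 0.0699 0.0161] ang 2.715 op 1.0 t 11.0
[-0.116  0.926 -0.246  2.263  1.713  0.198  0.732] [-0.542  0.841  0.001 -0.002]
```

Joint 5 has swung through as hoped (1.71), and the pose is now reachable. Down and grip.

```bash
echo '[1,0,0,0.01,0.004,-0.002,0,1,0,0,0.01,0.004,-0.002,0,0,0,0,0.01,0.004,-0.002,0,0,0,0,0.01,0.004,-0.002,0,0,0,0,0.01,0.004,-0.002,0,0,0,0,0.01,0.004,-0.002,0,0,0,0,0.01,0.004,-0.002,0,0,0,0,0.01,0.004,-0.002,0,0,0,0,0.01,0.004,-0.002,0,0,0,0,0.01,0.004,-0.002,0]' | python3 -m handwheel 25; echo '[0,0,0,0,0,0,0,0,0,0,-0.03,0,0,0,0,0,0,-0.06,0,0,0,0,0,0,-0.09,0,0,0,0,0,0,-0.09,0,0,0]' | python3 -m handwheel; python3 - <<'E'
from h import *
go(.598,-.1233,.07,1.48)
s=get_state();print(s["q"].round(3))
E
```

```text
clock: 12.0
tool_pos: [0.4269, 0.0701, 0.0065]
eef_rot: [-0.543, 0.84, -0.001, 0.0]
contact_force: [-0.7, 0.4, 0.2]
opening: 0.292
finger_force: 0.0
clock: 12.5
tool_pos: [0.4265, 0.0705, 0.0974]
eef_rot: [-0.543, 0.84, -0.001, -0.001]
contact_force: [1.3, -0.1, -1.0]
opening: 0.214
finger_force: 25.0
d [ 0.1064 -0.2358  0.0278] rot [-2.000e-03 -1.000e-03  1.239e+00] [ 1.000e-03 -2.000e-03 -1.902e+00] q7 1.43 tcp [0.4265 0.0705 0.0974] ang 2.719 op 0.214 t 12.5
[-0.019  0.756 -0.407  2.242  0.993  0.333  1.429]
```

```bash
echo '[0,0.1,-0.18,0,0,0,1.24,0,0.1,-0.18,0,0,0,1.24,0,0.1,-0.18,0,0,0,1.24,0,0.1,-0.18,0,0,0,1.24,0,0.1,-0.18,0,0,0,1.24,0,0.1,-0.18,0,0,0,1.24,0,0.1,-0.18,0,0,0,1.24,0,0.1,-0.18,0,0,0,1.24,0,0.1,-0.18,0,0,0,1.24,0,0.1,-0.18,0,0,0,1.24]' | python3 -m handwheel; python3 - <<'E'
from h import *
go(.604,-.064,.06,1.48)
c=camera_params('wrist');p,d=snapshot('wrist');cv2.imwrite('pics/w5.png',p[:,:,::-1]);np.savez('w5.npz',p=p,d=d,**c)
s=get_state();print(s["q"].round(3))
E
```

```text
clock: 13.5
tool_pos: [0.5495, -0.0948, 0.0967]
eef_rot: [0.045, 0.999, -0.001, 0.0]
contact_force: [0.8, 0.5, -0.3]
opening: 0.216
finger_force: 25.0
d [-0.0515  0.0356  0.0366] rot [-0.001  0.     0.   ] [-1.000e-03 -2.000e-03 -3.141e+00] q7 1.11 tcp [ 0.5495 -0.0948  0.0967] ang 1.48 op 0.216 t 13.5
[ 0.269  0.824 -0.309  1.88   0.477  0.51   1.114]
```

View pics/w5.png

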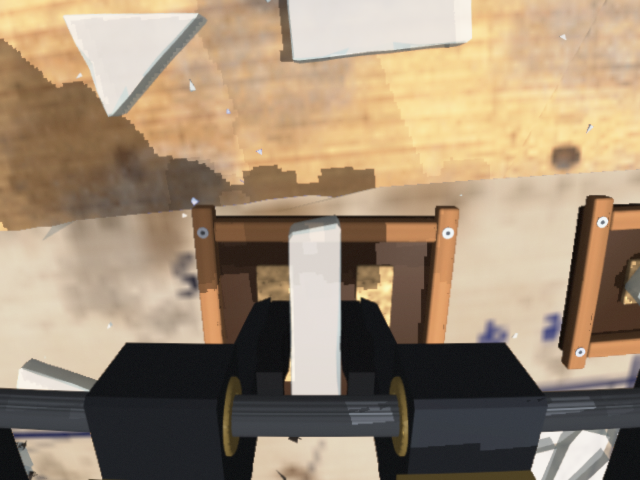

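The strip (315,300) is held straight between the fingers. Both cork pads show behind it, at about (272,280) and (375,280).

```bash
python3 - <<'E'
from h import *
z=np.load('w5.npz');c={k:z[k] for k in z}
print('strip end',ray(c,[[292,228],[340,224]],.104))
u,v,P=wpts(c,z['d'])
for a in(235,260,290,330,370): 
    m=(abs(u-315)<12)&(abs(v-a)<5);print(a,np.median(P[m],0).round(4))
print('pad top edges',ray(c,[[257,266],[289,266],[357,266],[394,265]],.01))
E
```

```text
strip end [[ 0.50836128 -0.10001268]
 [ 0.50843561 -0.08351294]]
235 [ 0.5115 -0.0924  0.1045]
260 [ 0.5205 -0.0932  0.1046]
290 [ 0.5322 -0.0943  0.1046]
330 [ 0.5482 -0.0957  0.1047]
370 [ 0.5661 -0.0973  0.1046]
pad top edges [[ 0.55811395 -0.13135435]
 [ 0.55982563 -0.11242413]
 [ 0.56350405 -0.07228518]
 [ 0.56490062 -0.05034153]]
```

```bash
echo '[0,-0.0515,0.0355,0,0,0,0,0,-0.0515,0.0355,0,0,0,0,0,-0.0515,0.0355,0.03,0,0,0,0,-0.0515,0.0355,0.05,0,0,0,0,-0.0515,0.0355,0.06,0,0,0,0,-0.0515,0.0355,0.06,0,0,0,0,-0.0515,0.0355,0.06,0,0,0]' | python3 -m handwheel; python3 - <<'E'
from h import *
go(.604,-.064,.0165,1.48)
E
```

```text
clock: 14.25
tool_pos: [0.6048, -0.0644, 0.0373]
eef_rot: [0.046, 0.999, -0.0, 0.001]
contact_force: [-0.7, 0.6, 0.1]
opening: 0.218
finger_force: 25.0
d [0.0008 0.0003 0.0208] rot [-0.001  0.002 -0.001] [3.00e-03 1.00e-03 3.14e+00] q7 1.07 tcp [ 0.6048 -0.0644  0.0373] ang 1.479 op 0.218 t 14.25
```

```bash
echo '[0,0.001,0,0.008,0,0,0,0,0.001,0,0.015,0,0,0,0,0.001,0,0.02,0,0,0,0,0.001,0,0.021,0,0,0,0,0.001,0,0.021,0,0,0,0.33,0.001,0,0.021,0,0,0,0.33,0.001,0,0.021,0,0,0,0.33,0.001,0,0.021,0,0,0]' | python3 -m handwheel; echo '[0.33,0,0,0,0,0,0,0.33,0,0,-0.03,0,0,0,0.33,0,0,-0.08,0,0,0,0.33,0,0,-0.12,0,0,0,1,0,0,-0.12,0,0,0,1,0,0,-0.12,0,0,0]' | python3 -m handwheel; python3 - <<'E'
from h import *
go(.641,-.267,.05,1.135-np.pi/2)
c=camera_params('wrist');p,d=snapshot('wrist');cv2.imwrite('pics/w6.png',p[:,:,::-1]);np.savez('w6.npz',p=p,d=d,**c)
s=get_state();print(s["q"].round(3))
E
```

```text
clock: 15.05
tool_pos: [0.6034, -0.0643, 0.0156]
eef_rot: [0.046, 0.999, -0.0, 0.0]
contact_force: [-0.3, 0.0, -0.0]
opening: 0.329
finger_force: 0.0
clock: 15.65
tool_pos: [0.6037, -0.0644, 0.1365]
eef_rot: [0.046, 0.999, -0.001, 0.001]
contact_force: [-0.7, 0.1, -0.9]
opening: 0.485
finger_force: 0.0
d [-0.0557 -0.1982  0.0868] rot [0.002 0.003 1.914] [-0.002  0.002 -1.228] q7 1.13 tcp [ 0.6037 -0.0644  0.1365] ang 1.478 op 0.485 t 15.65
[ 0.232  0.815 -0.361  1.709  0.416  0.695  1.13 ]
```

View pics/w6.png

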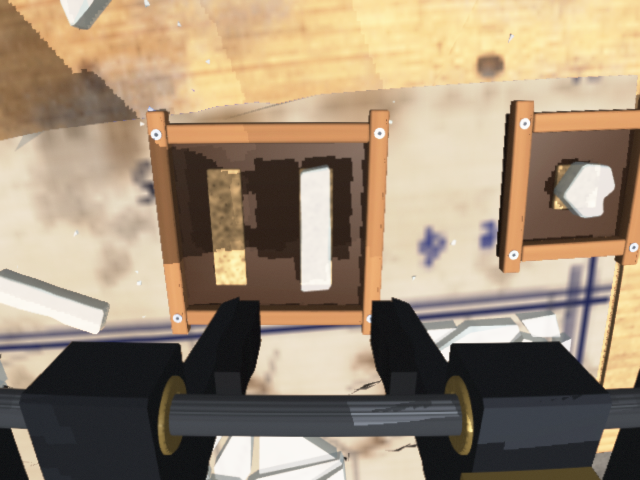

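The strip lies on the right pad (316,230), the left pad (227,227) is free, and the nugget shows at (585,190). I'll measure these positions.

```bash
python3 - <<'E'
from h import *
z=np.load('w6.npz');c={k:z[k] for k in z};p=z['p']
h=cv2.cvtColor(p,cv2.COLOR_RGB2HSV);g=(h[:,:,1]<45)&(h[:,:,2]>140)
k=blob(g,(316,230));print('strip_b',rect(ray(c,k,.024)))
k=blob(g,(585,190));w=ray(c,k,.024);print('nugget',rect(w),w.min(0),w.max(0))
# form corner screws (batten tops z=.016)
N=ray(c,[[525,124],[514,255],[634,247]],.016);print('nug form centre from screws',(N[0]+0*N[1]).round(4),N.round(4).tolist())
S=ray(c,[[156,134],[379,133],[177,319]],.016);print('strip form screws',S.round(4).tolist(),'centre',((S[1]+S[2])/2).round(4))
print('free pad',ray(c,[[208,169],[239,169],[246,284],[218,285]],.01).mean(0))
k=blob((h[:,:,2]>95)&(h[:,:,1]>70)&(h[:,:,0]>13),(227,227));print('padfree',rect(ray(c,k,.01)))
u,v,P=wpts(c,z['d'])
for x,y in((308,180),(325,180),(308,280),(325,280),(570,190),(600,190),(585,175),(585,208)):
    m=(abs(u-x)<4)&(abs(v-y)<4);print((x,y),np.median(P[m],0).round(4))
E
```

```text
strip_b (array([ 0.60283948, -0.06523465]), 83.29325103759766, 19.456382751464844, np.float64(-0.09335817727716389))
nugget (array([0.59100098, 0.11204741]), 35.3478889465332, 31.642518997192383, np.float64(-0.3727976783467257)) [0.57398686 0.09458809] [0.60921251 0.12900798]
nug form centre from screws [0.5473 0.071 ] [[0.5473, 0.071], [0.6345, 0.0682], [0.6371, 0.1556]]
strip form screws [[0.5323, -0.1582], [0.5453, -0.0205], [0.6612, -0.1705]] centre [ 0.6033 -0.0955]
free pad [ 0.59983346 -0.12445542]
padfree (array([ 0.59968195, -0.12486783]), 82.80661010742188, 23.11337661743164, np.float64(-0.09312887910730794))
(308, 180) [ 0.5689 -0.0666  0.0245]
(325, 180) [ 0.5698 -0.0562  0.0244]
(308, 280) [ 0.6356 -0.0733  0.0244]
(325, 280) [ 0.6366 -0.0621  0.0246]
(570, 190) [0.5899 0.0987 0.0244]
(600, 190) [0.5916 0.1193 0.0242]
(585, 175) [0.5809 0.1078 0.0248]
(585, 208) [0.6026 0.1099 0.0246]
```

Both are placed within about 2 mm, flat. Now strip_a: I hover beside it for a close look.

```bash
python3 - <<'E'
from h import *
go(.67,-.203,.13,-.436)
E
echo '[1,-0.08,-0.13,0,0,0,-1.228,1,-0.08,-0.13,0,0,0,-1.228,1,-0.08,-0.13,0,0,0,-1.228,1,-0.08,-0.13,0,0,0,-1.228,1,-0.08,-0.13,0,0,0,-1.228,1,-0.08,-0.13,0,0,0,-1.228,1,-0.08,-0.13,0,0,0,-1.228,1,-0.08,-0.13,0,0,0,-1.228,1,-0.08,-0.13,0,0,0,-1.228,1,-0.08,-0.13,0,0,0,-1.228]' | python3 -m handwheel; python3 - <<'E'
from h import *
c=camera_params('wrist');p,d=snapshot('wrist');cv2.imwrite('pics/w7.png',p[:,:,::-1]);np.savez('w7.npz',p=p,d=d,**c)
h=cv2.cvtColor(p,cv2.COLOR_RGB2HSV);g=(h[:,:,1]<38)&(h[:,:,2]>190)
s=proj(c,[.641,-.267,.013])[0];k=blob(g,s);r=rect(ray(c,k,.013));print(s,r)
go(*r[0],.05,r[3]-np.pi/2)
E
```

```text
d [-0.0798 -0.1317  0.0054] rot [-1.000e-03  1.000e-03  1.914e+00] [-1.000e-03 -1.000e-03 -1.228e+00] q7 1.13 tcp [ 0.6027 -0.0645  0.1352] ang 1.478 op 0.528 t 15.7
clock: 16.7
tool_pos: [0.6701, -0.2009, 0.1341]
eef_rot: [-0.537, 0.844, 0.001, -0.001]
contact_force: [0.3, 0.2, 0.3]
opening: 1.001
finger_force: 0.0
[311.89878852 117.81571851] (array([ 0.64330835, -0.26901019]), 84.99919128417969, 21.297962188720703, np.float64(1.128867380765513))
d [ 0.0731 -0.0045  0.0847] rot [ 1.000e-03  1.000e-03 -3.138e+00] [ 0.001 -0.001  0.004] q7 2.41 tcp [ 0.6703 -0.2009  0.1346] ang 2.704 op 1.0 t 16.75
```

View pics/w7.png

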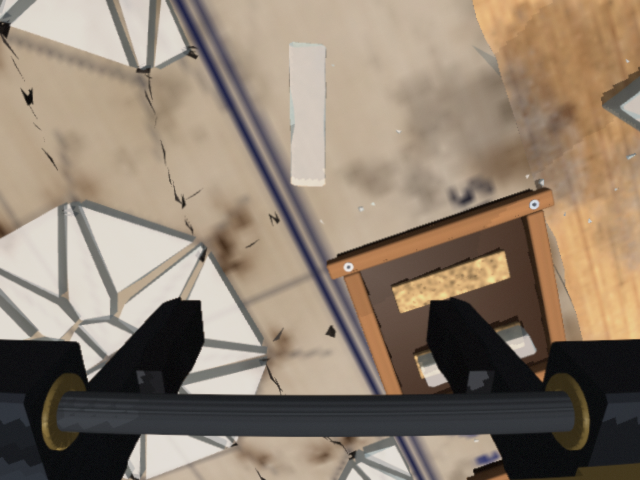

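Strip_a is clear at (308,115), with free table round it. Moving onto it.

```bash
echo '[1,0.073,-0.004,0.03,0,0,0,1,0.073,-0.004,0.06,0,0,0,1,0.073,-0.004,0.1,0,0,0,1,0.073,-0.004,0.115,0,0,0,1,0.073,-0.004,0.127,0,0,0,1,0.073,-0.004,0.127,0,0,0,1,0.073,-0.004,0.127,0,0,0]' | python3 -m handwheel; python3 - <<'E'
from h import *
go(.6433,-.269,.006,1.129-np.pi/2);print(get_state()['q'].round(3))
E
```

```text
clock: 17.45
tool_pos: [0.6456, -0.2679, 0.0106]
eef_rot: [-0.538, 0.843, -0.001, 0.001]
contact_force: [0.7, 0.6, 1.3]
opening: 1.003
finger_force: 0.0
d [0.0019 0.0016 0.0046] rot [-1.000e-03 -6.000e-03 -3.134e+00] [-0.004  0.001  0.007] q7 2.43 tcp [ 0.6456 -0.2679  0.0106] ang 2.707 op 1.003 t 17.45
[ 0.629  1.144 -0.639  1.426  0.814  0.842  2.426]
```

```bash
echo '[1,0.0015,0.001,0.003,0,0,0,0,0.0015,0.001,0.004,0,0,0,0,0.0015,0.001,0.004,0,0,0,0,0.0015,0.001,0.004,0,0,0,0,0.0015,0.001,0.004,0,0,0,0,0.0015,0.001,0.004,0,0,0,0,0.0015,0.001,0.004,0,0,0,0,0.0015,0.001,0.004,0,0,0,0,0.0015,0.001,0.004,0,0,0,0,0.0015,0.001,0.004,0,0,0]' | python3 -m handwheel 25; echo '[0,0,0,0,0,0,0,0,0,0,0,0,0,0,0,0,0,-0.03,0,0,0,0,0,0,-0.06,0,0,0,0,0,0,-0.09,0,0,0,0,0,0,-0.09,0,0,0]' | python3 -m handwheel; python3 - <<'E'
from h import *
go(.55,-.17,.1,1.478)
E
```

```text
clock: 18.45
tool_pos: [0.6424, -0.2699, 0.005]
eef_rot: [-0.538, 0.843, -0.001, 0.0]
contact_force: [-0.7, 0.2, 0.6]
opening: 0.252
finger_force: 25.0
clock: 19.05
tool_pos: [0.6454, -0.2701, 0.0998]
eef_rot: [-0.537, 0.843, -0.003, 0.003]
contact_force: [0.7, 1.0, -0.1]
opening: 0.251
finger_force: 24.9
d [-0.0505  0.1287 -0.0013] rot [-0.007  0.007  1.228] [-0.008 -0.008 -1.914] q7 2.48 tcp [ 0.6454 -0.2701  0.0998] ang 2.706 op 0.251 t 19.05
```

```bash
echo '[0,-0.05,0.13,0,0,0,1.23,0,-0.05,0.13,0,0,0,1.23,0,-0.05,0.13,0,0,0,1.23,0,-0.05,0.13,0,0,0,1.23,0,-0.05,0.13,0,0,0,1.23,0,-0.05,0.13,0,0,0,1.23,0,-0.05,0.13,0,0,0,1.23,0,-0.05,0.13,0,0,0,1.23,0,-0.05,0.13,0,0,0,1.23,0,-0.05,0.13,0,0,0,1.23]' | python3 -m handwheel; python3 - <<'E'
from h import *
c=camera_params('wrist');p,d=snapshot('wrist');cv2.imwrite('pics/w8.png',p[:,:,::-1])
h=cv2.cvtColor(p,cv2.COLOR_RGB2HSV);g=(h[:,:,1]<38)&(h[:,:,2]>190);g[335:]=0
u,v,P=wpts(c,d);zt=get_state()['tool_pos'][2]
for a in(235,260,290,330): 
    m=(abs(u-315)<12)&(abs(v-a)<5);print(a,np.median(P[m],0).round(4))
m=(abs(P[:,2]-zt-.008)<.004)&(v<335)&(abs(u-315)<60);Q=P[m];print('strip pts y',np.percentile(Q[:,1],[1,99]),'xmin',np.percentile(Q[:,0],[0,.5,1]))
w=rect(Q[:,:2]);print(w, 'v min',v[m].min())
go(.6003,-.125,.0165,1.478)
E
```

```text
clock: 20.05
tool_pos: [0.545, -0.1695, 0.0942]
eef_rot: [0.047, 0.999, -0.001, -0.0]
contact_force: [0.3, -0.2, -0.3]
opening: 0.251
finger_force: 25.0
235 [ 0.5068 -0.167   0.1026]
260 [ 0.5158 -0.1678  0.1028]
290 [ 0.5273 -0.1689  0.1028]
330 [ 0.5436 -0.1705  0.1028]
strip pts y [-0.18845933 -0.15076264] xmin [0.50261678 0.50317829 0.50358609]
(array([ 0.52469354, -0.16905391]), 43.82503128051758, 43.52854537963867, np.float64(1.524234017770115)) v min 222
d [-0.0509  0.0496  0.0777] rot [-0.001 -0.    -0.   ] [-0.000e+00  1.000e-03  3.141e+00] q7 1.23 tcp [ 0.5451 -0.1696  0.0942] ang 1.478 op 0.249 t 20.1
```

View pics/w8.png

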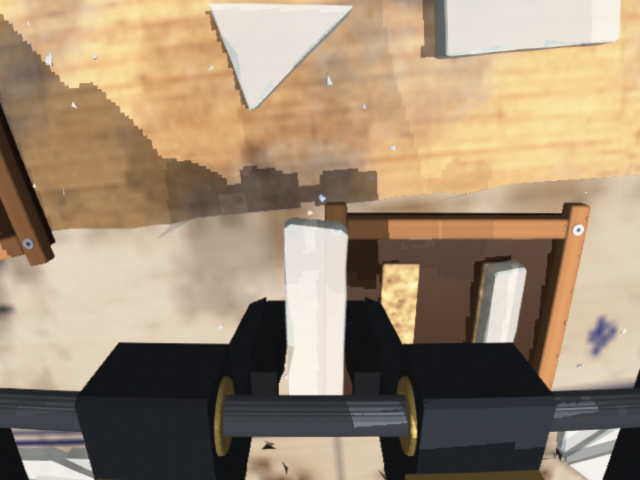

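Strip_a (315,300) is held flat, with its free pad at (400,300). I carry it over.

```bash
echo '[0,-0.051,0.05,0,0,0,0,0,-0.051,0.05,0,0,0,0,0,-0.05,0.05,0,0,0,0,0,-0.05,0.05,0.03,0,0,0,0,-0.05,0.05,0.05,0,0,0,0,-0.05,0.05,0.055,0,0,0,0,-0.05,0.05,0.055,0,0,0]' | python3 -m handwheel; python3 - <<'E'
from h import *
go(.5995,-.125,.0158,1.478)
E
```

```text
clock: 20.8
tool_pos: [0.5988, -0.1254, 0.039]
eef_rot: [0.047, 0.999, -0.001, -0.001]
contact_force: [-0.3, 0.6, 0.3]
opening: 0.253
finger_force: 24.9
d [-0.0007  0.0005  0.0232] rot [-0.001 -0.001 -0.002] [-2.00e-03  2.00e-03  3.14e+00] q7 1.16 tcp [ 0.5988 -0.1254  0.039 ] ang 1.476 op 0.253 t 20.8
```

```bash
echo '[0,0,0.0005,0.01,0,0,0,0,0,0.0005,0.017,0,0,0,0,0,0.0005,0.022,0,0,0,0,0,0.0005,0.0235,0,0,0,0,0,0.0005,0.0235,0,0,0,0.31,0,0.0005,0.0235,0,0,0,0.31,0,0.0005,0.0235,0,0,0,0.31,0,0.0005,0.0235,0,0,0]' | python3 -m handwheel; echo '[0.31,0,0,0,0,0,0,0.31,0,0,-0.03,0,0,0,0.31,0,0,-0.08,0,0,0,0.31,0,0,-0.12,0,0,0,1,0,0,-0.12,0,0,0,1,0,0,-0.12,0,0,0]' | python3 -m handwheel; python3 - <<'E'
from h import *
c=camera_params('wrist');p,d=snapshot('wrist');cv2.imwrite('pics/w9.png',p[:,:,::-1]);np.savez('w9.npz',p=p,d=d,**c)
h=cv2.cvtColor(p,cv2.COLOR_RGB2HSV);g=(h[:,:,1]<45)&(h[:,:,2]>140)
u,v,P=wpts(c,d)
for n,q in(('b',[.6028,-.0652,.024]),('a',[.6,-.125,.023])):
    s=proj(c,q)[0];print(n,s,rect(ray(c,blob(g,s),q[2])))
    for o in(-25,25):
        m=(abs(u-s[0])<4)&(abs(v-s[1]-o)<4);print(np.median(P[m],0).round(4))
# slab
s=proj(c,[.4168,-.0526,.022])[0];k=blob(g,s);print('slab',s,rect(ray(c,k,.022)),k.min(0))
go(.45,-.0526,.17,3.14);print(get_state()['q'].round(3))
E
```

```text
clock: 21.6
tool_pos: [0.6004, -0.1243, 0.0166]
eef_rot: [0.047, 0.999, -0.0, 0.001]
contact_force: [0.1, -0.6, -0.2]
opening: 0.309
finger_force: 0.0
clock: 22.2
tool_pos: [0.6004, -0.1244, 0.1372]
eef_rot: [0.047, 0.999, -0.001, 0.001]
contact_force: [-0.7, 1.6, -0.7]
opening: 0.468
finger_force: 0.0
b [408.9598518  227.94990866] (array([ 0.60305212, -0.06573083]), 82.5489273071289, 19.832935333251953, np.float64(-0.07718706366403882))
[ 0.5859 -0.065   0.0246]
[ 0.6195 -0.066   0.0244]
a [315.87412103 231.80482805] (array([ 0.60163977, -0.12508407]), 86.84449768066406, 22.00334930419922, np.float64(-0.09913870158123572))
[ 0.5832 -0.1236  0.0234]
[ 0.617  -0.1268  0.0235]
slab [ 417.64569359 -104.76647134] (array([ 0.54462036, -0.02229099]), 5.74277925491333, 5.3668622970581055, np.float64(1.4902546122637395)) [471 125]
d [ 0.1555  0.0572 -0.0342] rot [-1.000e-03 -1.000e-03 -1.664e+00] [-1.000e-03  1.000e-03  1.478e+00] q7 1.22 tcp [ 0.5994 -0.1243  0.1359] ang 1.476 op 0.514 t 22.25
[ 0.338  0.823 -0.377  1.689  0.428  0.713  1.219]
```

Both strips are on their pads and flat, within 2 mm and 0.02 rad. Now the slab, with the same joint-5-positive approach.

```bash
echo '[1,0,0,-0.03,0,0,0,1,0.17,0.055,-0.035,0,0,-1.64,1,0.17,0.055,-0.035,0,0,-1.64,1,0.17,0.055,-0.035,0,0,-1.64,1,0.17,0.055,-0.035,0,0,-1.64,1,0.17,0.055,-0.035,0,0,-1.64,1,0.17,0.055,-0.035,0,0,-1.64,1,0.17,0.055,-0.035,0,0,-1.64,1,0.17,0.055,-0.035,0,0,-1.64,1,0.17,0.055,-0.035,0,0,-1.64]' | python3 -m handwheel;sed -i 's/^go.*/go(.4168,-.0526,.008,.022)/' st.py; python3 st.py
```

```text
clock: 23.25
tool_pos: [0.4348, -0.0533, 0.1698]
eef_rot: [-0.59, 0.808, 0.001, -0.001]
contact_force: [-0.4, 0.3, 0.5]
opening: 1.0
finger_force: 0.0
d [0.0047 0.017  0.1618] rot [-1.00e-03 -3.00e-03  2.81e+00] [ 0.002 -0.001 -0.331] q7 1.99 tcp [ 0.4348 -0.0533  0.1698] ang 2.832 op 1.0 t 23.25
[ 0.472  0.665 -0.725  2.162  0.799  0.607  1.995] [-0.59   0.808  0.001 -0.001]
```

```bash
echo '[1,0.005,0.017,0,0.002,-0.001,-0.33,1,0.005,0.017,0,0.002,-0.001,-0.33,1,0.005,0.017,0.03,0.002,-0.001,-0.33,1,0.005,0.017,0.06,0.002,-0.001,-0.33,1,0.005,0.017,0.08,0.002,-0.001,-0.33,1,0.005,0.017,0.1,0.002,-0.001,-0.33,1,0.005,0.017,0.11,0.002,-0.001,-0.33,1,0.005,0.017,0.11,0.002,-0.001,-0.33]' | python3 -m handwheel; python3 st.py
```

```text
clock: 24.05
tool_pos: [0.4164, -0.0526, 0.059]
eef_rot: [0.713, -0.702, -0.001, 0.001]
contact_force: [0.2, -0.3, 0.0]
opening: 1.001
finger_force: 0.0
d [-0.     -0.0005  0.051 ] rot [ 0.    -0.004  3.135] [ 0.003  0.    -0.006] q7 1.74 tcp [ 0.4164 -0.0526  0.059 ] ang -3.126 op 1.001 t 24.05
[ 0.331  0.86  -0.514  2.288  1.411  0.387  1.736] [ 0.713 -0.702 -0.001  0.001]
```

```bash
echo '[1,0,0,0.02,0,0,0,1,0,0,0.035,0,0,0,1,0,0,0.045,0,0,0,1,0,0,0.051,0,0,0,1,0,0,0.051,0,0,0,0,0,0,0.051,0,0,0,0,0,0,0.051,0,0,0,0,0,0,0.051,0,0,0,0,0,0,0.051,0,0,0,0,0,0,0.051,0,0,0]' | python3 -m handwheel 40; python3 st.py; echo '[0,0,0,0,0,0,0,0,0,0,0,0,0,0,0,0,0,-0.03,0,0,0,0,0,0,-0.06,0,0,0,0,0,0,-0.1,0,0,0,0,0,0,-0.1,0,0,0]' | python3 -m handwheel; python3 - <<'E'
from h import *
go(.42,-.28,.11,1.699);print(get_state()['q'].round(3))
E
```

```text
clock: 25.05
tool_pos: [0.4185, -0.0529, 0.0105]
eef_rot: [0.712, -0.702, 0.001, -0.001]
contact_force: [-0.3, -1.1, 4.6]
opening: 0.675
finger_force: 40.0
d [-0.0004  0.0017  0.0025] rot [-1.000e-03  5.000e-03  3.134e+00] [-0.003 -0.001 -0.007] q7 1.45 tcp [ 0.4185 -0.0529  0.0105] ang -3.127 op 0.675 t 25.05
[ 0.335  0.98  -0.523  2.292  1.715  0.432  1.453] [ 0.712 -0.702  0.001 -0.001]
clock: 25.65
tool_pos: [0.4189, -0.0527, 0.1123]
eef_rot: [0.712, -0.702, 0.002, -0.002]
contact_force: [0.9, 0.4, -3.4]
opening: 0.675
finger_force: 40.0
d [0.2273 0.0022 0.0025] rot [-0.005  0.003  1.457] [-0.004 -0.006 -1.685] q7 2.07 tcp [ 0.4189 -0.0527  0.1123] ang -3.127 op 0.675 t 25.65
[ 0.351  0.738 -0.54   2.264  1.06   0.409  2.07 ]
```

```bash
echo '[0,0.32,-0.12,0,0,0,1.457,0,0.32,-0.12,0,0,0,1.457,0,0.32,-0.12,0,0,0,1.457,0,0.32,-0.12,0,0,0,1.457,0,0.32,-0.12,0,0,0,1.457,0,0.32,-0.12,0,0,0,1.457,0,0.32,-0.12,0,0,0,1.457,0,0.32,-0.12,0,0,0,1.457,0,0.32,-0.12,0,0,0,1.457,0,0.32,-0.12,0,0,0,1.457]' | python3 -m handwheel; python3 - <<'E'
from h import *
go(.535,-.39,.1,1.699);print(get_state()['q'].round(3))
E
```

```text
clock: 26.65
tool_pos: [0.5418, -0.3708, 0.1093]
eef_rot: [-0.061, 0.998, 0.001, 0.0]
contact_force: [0.1, -0.1, -3.3]
opening: 0.674
finger_force: 40.0
d [ 0.0091 -0.0183  0.0092] rot [ 0.001  0.001 -0.006] [ 1.000e-03 -2.000e-03  3.136e+00] q7 1.84 tcp [ 0.5418 -0.3708  0.1093] ang 1.693 op 0.674 t 26.65
[ 0.737  0.911 -0.395  1.557  0.453  0.765  1.842]
```

```bash
echo '[0,0,-0.02,0,0,0,0,0,0,-0.02,0,0,0,0,0,0,-0.02,0,0,0,0]' | python3 -m handwheel; python3 - <<'E'
from h import *
go(.466,-.402,.06,1.699)
c=camera_params('wrist');p,d=snapshot('wrist');cv2.imwrite('pics/w10.png',p[:,:,::-1]);np.savez('w10.npz',p=p,d=d,**c)
E
```

```text
clock: 26.95
tool_pos: [0.5443, -0.3906, 0.1096]
eef_rot: [-0.064, 0.998, 0.0, 0.001]
contact_force: [0.0, 0.5, -3.6]
opening: 0.673
finger_force: 40.0
d [ 0.0792 -0.0013  0.0495] rot [ 0.001  0.001 -0.001] [ 2.000e-03 -1.000e-03  3.141e+00] q7 1.88 tcp [ 0.5443 -0.3906  0.1096] ang 1.698 op 0.673 t 26.95
```

View pics/w10.png

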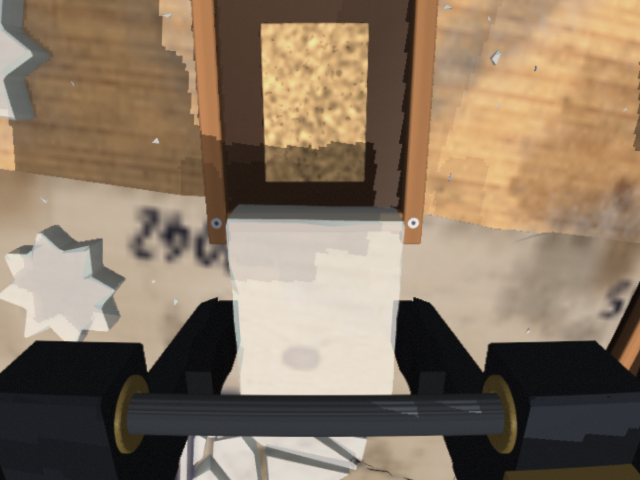

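The pad has corners at (261,24), (368,24), (364,182) and (266,182). The slab's front top edge runs near row 220, columns 229 to 402.

```bash
python3 - <<'E'
from h import *
z=np.load('w10.npz');c={k:z[k] for k in z}
q=ray(c,[[261,24],[368,24],[364,182],[266,182]],.01);cen=q.mean(0);e=(q[3]+q[2]-q[0]-q[1]);ang=np.arctan2(e[1],e[0]);print('pad',q.round(4).tolist(),cen,'ang',ang)
zt=.1096-.0105+.022
f=ray(c,[[229,220],[402,220]],zt);print('slab front',f.round(4).tolist())
u,v,P=wpts(c,z['d']);m=(abs(P[:,2]-zt)<.006)&(v<300)&(abs(u-315)<95);Q=P[m]
ax=np.array([np.cos(.128),np.sin(.128)]);t=np.array([.5443,-.3906])
print('top z',np.median(Q[:,2]),'front along',np.percentile((Q[:,:2]-t)@ax,[0,.5,2]),'across',np.percentile((Q[:,:2]-t)@[-ax[1],ax[0]],[.5,99.5]))
for a in(235,290,): 
  for b in(260,380):
    k=(abs(u-b)<5)&(abs(v-a)<4);print(np.median(P[k],0).round(4))
E
```

```text
pad [[0.4275, -0.4354], [0.4203, -0.3788], [0.5051, -0.3676], [0.5123, -0.4246]] [ 0.4663198  -0.40158909] ang 0.1293365403243161
slab front [[0.5036, -0.4255], [0.4964, -0.3686]]
top z 0.12137301756928787 front along [-0.04567072 -0.0452971  -0.04495109] across [-0.03038838  0.02837513]
[ 0.5075 -0.4148  0.1214]
[ 0.5023 -0.375   0.1214]
[ 0.5277 -0.4131  0.1214]
[ 0.5222 -0.3715  0.1216]
```

```bash
echo '[0,0.079,-0.0015,0,0,0,0,0,0.079,-0.0015,0,0,0,0,0,0.079,-0.0015,0,0,0,0,0,0.079,-0.0015,0.03,0,0,0,0,0.079,-0.0015,0.05,0,0,0,0,0.079,-0.0015,0.06,0,0,0,0,0.079,-0.0015,0.06,0,0,0,0,0.079,-0.0015,0.06,0,0,0]' | python3 -m handwheel; python3 - <<'E'
from h import *
go(.4662,-.4016,.0205,1.70)
E
```

```text
clock: 27.8
tool_pos: [0.4683, -0.4022, 0.0509]
eef_rot: [-0.064, 0.998, -0.0, 0.002]
contact_force: [0.5, -0.9, -4.0]
opening: 0.678
finger_force: 40.0
d [0.0021 0.0009 0.0304] rot [-0.001  0.004 -0.   ] [6.000e-03 1.000e-03 3.141e+00] q7 1.86 tcp [ 0.4683 -0.4022  0.0509] ang 1.7 op 0.678 t 27.8
```

```bash
echo '[0,0.002,0.001,0.012,0,0,0,0,0.002,0.001,0.022,0,0,0,0,0.002,0.001,0.027,0,0,0,0,0.002,0.001,0.0295,0,0,0,0,0.002,0.001,0.0295,0,0,0,0,0.002,0.001,0.0295,0,0,0]' | python3 -m handwheel; echo '[0.78,0,0,0,0,0,0,0.78,0,0,0,0,0,0,0.78,0,0,0,0,0,0,0.78,0,0,-0.03,0,0,0,0.78,0,0,-0.08,0,0,0,0.78,-0.05,0,-0.12,0,0,0,0.78,-0.09,0,-0.16,0,0,0,0.78,-0.09,0,-0.18,0,0,0,0.78,-0.09,0,-0.18,0,0,0]' | python3 -m handwheel; python3 - <<'E'
from h import *
c=camera_params('wrist');p,d=snapshot('wrist')
h=cv2.cvtColor(p,cv2.COLOR_RGB2HSV);g=(h[:,:,1]<45)&(h[:,:,2]>140)
s=proj(c,[.4662,-.4016,.032])[0];r=rect(ray(c,blob(g,s),.032));print('slab',s,r)
u,v,P=wpts(c,d)
for a,b in((.03,.02),(-.03,.02),(.03,-.02),(-.03,-.02)):
    t=proj(c,[.4662+a,-.4016+b,.032])[0];m=(abs(u-t[0])<4)&(abs(v-t[1])<4);print(np.median(P[m],0).round(4))
p,d=snapshot('top');cv2.imwrite('pics/t2.png',cv2.resize(p[130:350,140:520],None,fx=2.1,fy=2.1,interpolation=cv2.INTER_CUBIC)[:,:,::-1])
E
```

```text
clock: 28.4
tool_pos: [0.4656, -0.4019, 0.0209]
eef_rot: [-0.064, 0.998, -0.0, 0.002]
contact_force: [-0.1, -0.1, -3.9]
opening: 0.676
finger_force: 40.0
clock: 29.3
tool_pos: [0.5604, -0.3896, 0.2071]
eef_rot: [-0.065, 0.998, -0.002, 0.008]
contact_force: [-0.7, -0.3, 0.1]
opening: 0.779
finger_force: 0.0
slab [318.12116635  77.45733024] (array([ 0.46511572, -0.402724  ]), 87.74553680419922, 59.52558135986328, np.float64(0.12630581592059364))
[ 0.4959 -0.3819  0.0325]
[ 0.436  -0.3815  0.0322]
[ 0.4961 -0.4217  0.0324]
[ 0.436  -0.4214  0.0324]
```

View pics/t2.png

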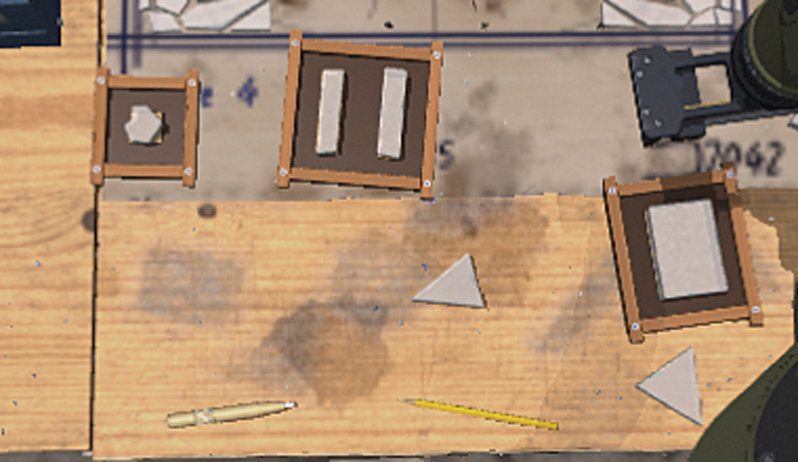

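All four pieces lie centred on their pads, at crop positions (146,125), (330,112), (393,113) and (686,250). The triangles at (460,285) and (680,388) haven't moved, and the gripper is clear. Handing in.

```bash
echo '[0.78,0,0,0,0,0,0,0.78,0,0,0,0,0,0,0.78,0,0,0,0,0,0]' | python3 -m handwheel; python3 -c "from plant import *;print(finish_job())"
```

```text
clock: 29.7
tool_pos: [0.5529, -0.3904, 0.1999]
eef_rot: [-0.064, 0.998, 0.0, 0.0]
contact_force: [0.6, 0.7, 0.2]
opening: 0.778
finger_force: 0.0
the job is handed in; nothing more can be done
None
```

The job is handed in at about 30 s with no verdict returned: slab, both strips and nugget measured flat and within about 3 mm of their pad centres, and the triangles look unmoved.

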